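Find the socket that fits the gear unit's nut

ROBOT

A 7-joint arm with a two-finger parallel gripper is mounted at the origin on the work surface. World frame = base frame: x ahead of the robot, y to its left, z up, the work surface at z = 0. Lengths are in m, angles in degrees, forces in N, time in s.
With the tool pointing down it reaches from about 0.35 to 0.9 m from the base axis. Payload 7.2 kg.
Tool frame: the origin (TCP) lies between the finger pads; the fingertips stand 11 mm ahead of it and the grasp point (between the pads) lies 8 mm behind it; z points along the fingers, y is the line along which they close (so a half turn about z gives the same grasp; the last joint's range is limited). The gripper opens to 88 mm and grips with 3 to 60 N. Pads are 20 mm wide; open, the fingers measure 115 mm over their backs; the gripper's body (75 mm by 178 mm) begins 61 mm behind the grasp point.
Start: joints at [67.025, 23.554, -0.728, 91.456, 0.321, 64.991, -4.71], TCP at [0.204, -0.591, 0.234] pointing down, gripper open.
Joint ranges: [-169.25, 169.25], [-16.82, 113.86], [-84.01, 82.57], [7.8, 145.47], [-59.2, 239.2], [7.22, 106.19], [-163.78, 163.78]. Speed limits (degrees/s): [136.94, 136.94, 172.46, 172.46, 180, 180, 180].

INTERFACE

Orientations are given as [roll, pitch, yaw] about the fixed x, y, z axes, in that order (R = Rz(yaw) Ry(pitch) Rx(roll)).
In Python, from workcell import robot gives the robot as it stands.
- The arm moves only by the shell command python3 -m crank 'ROWS' [FORCE]. ROWS is a JSON object whose one key "rows" holds a list that holds one entry, the list of rows, each a list of 7 numbers: the shift along the tool's x, y, z in cm, then the turn, a rotation vector about the tool's x, y, z in degrees, then the opening, from 0 (shut) to 1 (fully open). In form: {"rows": [[[dx, dy, dz, rx, ry, rz, gripper], ...]]}. A call has 1 to 12 rows; each row shifts and turns the commanded pose from where the row before left it, along the tool's axes as they then stand; what a row does not reach is not made up. A row lasts 1/10 s, in which the tool goes at most 50 mm and 8.59 degrees, less where a joint would pass 70% of its speed; a pose out of reach is approached as far as the arm can. A call is refused whole if a number of a shift passes 5 or a number of a turn 8.59, either way. A call with a gripper value outside its range is refused whole. The fingers move at their own pace and stop on an object; FORCE is the grip in N (left out, the last holds). Time passes only in rows, so rows that do not move let the fingers close. It gives the time, the measured TCP pose, the force, the opening and the grip force at its end, in the units of the state.
- robot.read_state(): the state, without advancing time (a new reading comes with each control period).
- robot.snapshot(name): name is "side" or "top"; returns the picture (384x512x3 uint8, blue, green, red); there is no depth.
- robot.camera_info(name): a dict with "intrinsics" (3x3 intrinsics, pixels), "cam_to_world" (4x4, takes a point from camera to world coordinates). Camera axes: x right, y up, looking along -z (the intrinsics and any distortion apply to the point x, -y, -z); pixel columns grow to the right and rows downward; lengths in m; the calibration is good to about 2 mm. A picture is of the moment at which its call begins. camera_info takes no time and is no camera call.
- robot.hand_in(): hands the job in; it is judged then, once.
The state is a dict: "time_s": time; "joint_pos": joint angles; "qd": joint speeds; "joint_efforts": joint torques, N m; "tool_pos": TCP position; "ee_rot": TCP orientation; "wrist_force": force on the tool from outside, world axes, zero at the start; "ft_torque": the same for the moment, N m; "opening": finger opening in m; "finger_force": force on a finger pad.
Only numpy, scipy, OpenCV 4.12 (cv2) and the standard library are available. Lean on these libraries where they do the work, as an engineer would, in place of code of your own. Each camera call takes 0.05 s, during which the arm holds its last target. There are 200 camera calls.

TASK

Find the socket that fits the hex nut of the gear unit on the dark mat: a smaller one will not go over the nut, a bigger one drops over it but turns loosely, so try them if you cannot tell. Put any socket you reject back upright in the blue tray, and finish while still holding the right one in the gripper, upright and fully down on the nut. Leave everything else lying where it is.

Things in the scene. Friction and masses are not known exactly. Their poses are not given: they have to be found in the camera images.
- nut_a: Snug steel hex nut (turns about z from 0.25 N m) on a gear unit, on the mat (then it is the one to work on) or a spare off it. The three nuts are 16, 21 and 26 mm across flats; which is which is not told. 14 mm high, top 3 mm chamfered. Origin: centre of its underside, on a 60 mm washer 50 mm above the table; z up; x points at a corner.
- nut_b: Snug steel hex nut (turns about z from 0.25 N m) on a gear unit, on the mat (then it is the one to work on) or a spare off it. The three nuts are 16, 21 and 26 mm across flats; which is which is not told. 14 mm high, top 3 mm chamfered. Origin: centre of its underside, on a 60 mm washer 50 mm above the table; z up; x points at a corner.
- nut_c: Snug steel hex nut (turns about z from 0.25 N m) on a gear unit, on the mat (then it is the one to work on) or a spare off it. The three nuts are 16, 21 and 26 mm across flats; which is which is not told. 14 mm high, top 3 mm chamfered. Origin: centre of its underside, on a 60 mm washer 50 mm above the table; z up; x points at a corner.
- socket_16: Steel socket for 16 mm nuts, yellow ring, 120 g, mouth down in the tray. Round body 28 mm across, 34 mm high, with a six-sided cavity 17.5 mm across flats, 18 mm deep, from below. On top a square adapter, 18 x 18 mm, 34 to 70 mm above the mouth: grip this from above. Origin: centre of the mouth; z up; x points at a hexagon corner; the adapter's faces look along x and y.
- socket_21: Steel socket for 21 mm nuts, green ring, 180 g, mouth down in the tray. Round body 35 mm across, 34 mm high, with a six-sided cavity 22.6 mm across flats, 18 mm deep, from below. On top a square adapter, 18 x 18 mm, 34 to 70 mm above the mouth: grip this from above. Origin: centre of the mouth; z up; x points at a hexagon corner; the adapter's faces look along x and y.
- socket_26: Steel socket for 26 mm nuts, red ring, 240 g, mouth down in the tray. Round body 41 mm across, 34 mm high, with a six-sided cavity 27.6 mm across flats, 18 mm deep, from below. On top a square adapter, 18 x 18 mm, 34 to 70 mm above the mouth: grip this from above. Origin: centre of the mouth; z up; x points at a hexagon corner; the adapter's faces look along x and y.
- tray: Fixed blue tray, 96 x 262 mm outside, walls 4 mm thick and 14 mm high, floor 4 mm thick. Two dividers make three bays about 88 x 82 mm in a row along y, centres at y = -85.5, 0 and 85.5 mm; one socket stands in each, in any order. Origin: centre of the underside; z up.
- mat_center (a point): Centre of the dark mat, 420 x 360 mm. On it is the gear unit to work on, fixed: round grey housing 124 mm across, 48 mm high, orange band, the nut in the middle of its top, lugs, a motor can out to 128 mm from the centre, 54 mm high. Two spare units, alike but for the nut, stand off the mat, one at each side of the work.
- screwdriver: Screwdriver with red handle, 200 mm long, lying between robot and mat; origin below its middle. Loose; not part of the job, leave alone.
- bracket: Black U-shaped carrying handle, 150 mm long, 14 mm high, lying flat beyond the tray; origin under its long bar's middle. Loose; not part of the job, leave alone.
- screw_jar: Amber jar with grey lid, 56 mm across, 70 mm high; origin in the centre of its underside. Loose; not part of the job, leave alone.
- cover: Black flat cover 70 x 140 mm with ribs, 10 mm high, lying beyond the tray; origin under its centre. Loose; not part of the job, leave alone.
Mind the look-alikes: they are no part of the job. Leave any pink look-alike of the socket_16 alone.

How it is judged:
By the outcome, as a careful person would: the job done as asked, in the order asked, and still so for the second after the job is handed in, while the arm keeps its last pose, push and grip.
It also fails if it takes over 72 s, if anything falls off the work surface, if the arm or the gripper's body presses on something with over 40 N, if the wrist force passes 120 N, or if a joint passes its speed limit or range.

## Working session

There is one attempt and no reset: what is moved stays moved. The work goes in short steps, Python scripts to look and compute and a shell command to move; the robot and the scene stay as the last step left them, time stands still between calls to the robot, and variables do not carry over. Pictures are saved under pics/ and viewed, at most 10 in all, crops included, and the job is handed in when it is done.

```bash
ls; mkdir -p pics; python3 - <<'E'
from workcell import robot
import cv2,numpy as np
for n in("top","side"):
    im=robot.snapshot(n); cv2.imwrite(f"pics/{n}0.png",im)
    c=robot.camera_info(n); print(n,np.round(c["intrinsics"],1).tolist(),np.round(c["cam_to_world"],3).tolist(),[k for k in c])
s=robot.read_state();print(s)
E
```

```text
pics
top [[359.2, 0.0, 253.8], [0.0, 359.2, 191.0], [0.0, 0.0, 1.0]] [[0.005, 0.995, -0.095, 0.426], [-1.0, 0.007, 0.014, -0.012], [0.015, 0.095, 0.995, 1.293], [0.0, 0.0, 0.0, 1.0]] ['intrinsics', 'cam_to_world']
side [[366.7, 0.0, 253.8], [0.0, 366.7, 191.7], [0.0, 0.0, 1.0]] [[-0.88, 0.282, -0.382, 0.175], [-0.474, -0.548, 0.689, 0.714], [-0.015, 0.788, 0.616, 0.731], [0.0, 0.0, 0.0, 1.0]] ['intrinsics', 'cam_to_world']
{'time_s': 0.1, 'joint_pos': array([67.02624537, 23.59455321, -0.72836262, 91.49851587,  0.32036125,
       64.99123578, -4.71272413]), 'qd': array([ 0.09717257, -0.01399279, -0.0642153 , -0.07348079, -0.05375693,
        0.03353705,  0.02811092]), 'joint_efforts': array([ 3.46875699e-03, -5.89098358e+01,  6.44232240e-01, -2.91707897e+01,
       -5.37772675e-02,  1.46442614e-02,  9.93295021e-05]), 'tool_pos': array([ 0.20398576, -0.59030831,  0.23290801]), 'ee_rot': array([-1.79917904e+02,  5.36409551e-03,  1.90643660e+01]), 'wrist_force': array([-0.81516111,  0.38855272,  1.1128663 ]), 'ft_torque': array([-0.01614438, -0.05757847,  0.00393549]), 'finger_force': 0.0, 'opening': 0.08771095162413813}
```

View pics/top0.png

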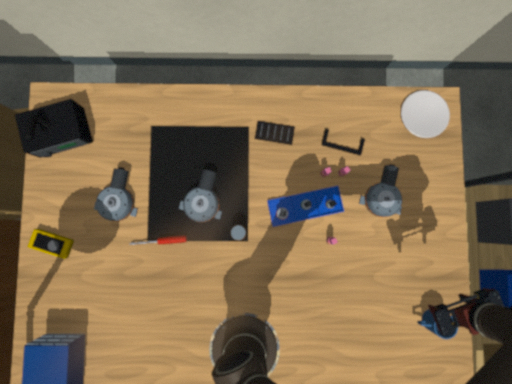

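View pics/side0.png

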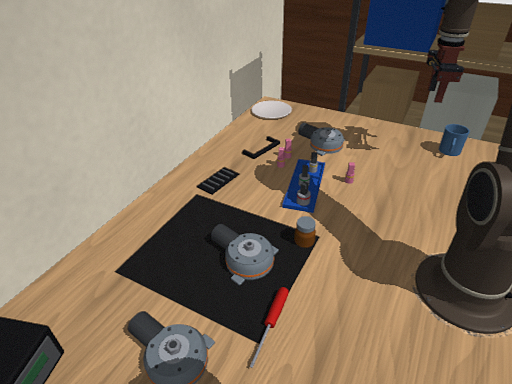

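The top view shows the mat unit at about (200,204), spare units at (115,203) and (383,199), and the tray at (306,206) with three sockets at roughly (281,212), (306,206) and (332,200). 

Candidates for a socket are those three in the tray, plus the pink look-alikes at (326,171), (345,170) and (332,240), which I'll leave alone. Candidates for the nut are the mat unit (the one to work on) and the two spares. Next I'll check the choice in one close crop.

```bash
python3 - <<'E'
import cv2,numpy as np
t=cv2.imread("pics/top0.png");s=cv2.imread("pics/side0.png")
R=lambda i,x,y,w,h:cv2.resize(i[y:y+h,x:x+w],(400,300),interpolation=cv2.INTER_CUBIC)
a=np.hstack([R(t,262,180,88,66),R(t,168,168,64,48)])
b=np.hstack([R(s,270,145,80,60),R(s,210,222,76,57)])
cv2.imwrite("pics/crop0.png",np.vstack([a,b]))
E
```

```text
(no output)
```

View pics/crop0.png

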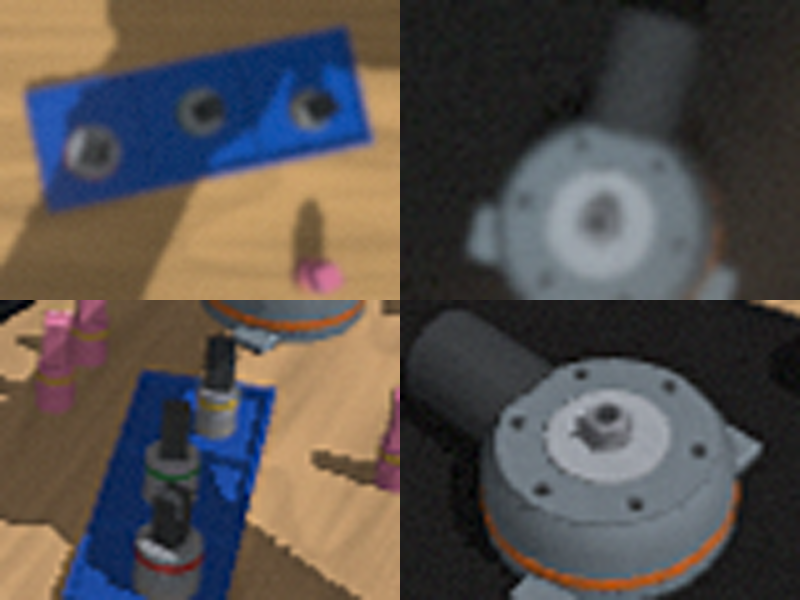

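The tray holds, left to right, red (26), green (21) and yellow (16). The work nut looks about 0.4 of the washer's width, so probably 21 mm. Next I'll measure it against the spare nuts.

```bash
cat > h.py <<'E'
import cv2,numpy as np
from workcell import robot
def cam(n):
    c=robot.camera_info(n);return np.array(c["intrinsics"]),np.array(c["cam_to_world"])
def ray(n,p,z):
    K,T=cam(n);p=np.atleast_2d(p).astype(float)
    d=np.c_[(p[:,0]-K[0,2])/K[0,0],-(p[:,1]-K[1,2])/K[1,1],-np.ones(len(p))]@T[:3,:3].T
    return T[:3,3]+d*((z-T[2,3])/d[:,2])[:,None]
def proj(n,X):
    K,T=cam(n);q=(np.atleast_2d(X)-T[:3,3])@T[:3,:3]
    return np.c_[K[0,0]*q[:,0]/-q[:,2]+K[0,2],-K[1,1]*q[:,1]/-q[:,2]+K[1,2]]
def rect(n,img,c,z,half,px):  # metric top-down patch of plane z; rows +x up, cols -y right
    g=np.arange(-half,half+1e-9,px);Y,X=np.meshgrid(c[1]-g,c[0]-g)
    m=proj(n,np.c_[X.ravel(),Y.ravel(),np.full(X.size,z)]).reshape(*X.shape,2).astype(np.float32)
    return cv2.remap(img,m[...,0],m[...,1],cv2.INTER_CUBIC)
E
python3 - <<'E'
from h import *
ims={n:np.mean([robot.snapshot(n).astype(float) for _ in range(4)],0).astype(np.uint8) for n in("top","side")}
for n in ims: cv2.imwrite(f"pics/{n}1.png",ims[n])
t=ims["top"]; hsv=cv2.cvtColor(t,cv2.COLOR_BGR2HSV)
m=cv2.inRange(hsv,(105,120,40),(125,255,255));m[:, :255]=0;m[:,360:]=0;m[:170]=0;m[250:]=0
c=max(cv2.findContours(m,0,2)[0],key=cv2.contourArea);w=ray("top",c[:,0],0.014)
(cx,cy),sz,a=cv2.minAreaRect((w[:,:2]*1000).astype(np.float32));print("tray",cx,cy,sz,a)
tiles=[]
for nm,px in(("top",[(200,204),(115,203),(383,199)]),("side",[(248,245),(174,346),(326,132)])):
  for p in px:
    im=ims[nm];
    c0=ray(nm,p,.05)[0]; P=rect(nm,im,c0,.05,.045,.0005)
    g=P.min(2);b=(g>np.percentile(g,97)*0.8).astype(np.uint8)*255
    cs=max(cv2.findContours(cv2.morphologyEx(b,cv2.MORPH_CLOSE,np.ones((25,25))),0,2)[0],key=cv2.contourArea)
    e=cv2.fitEllipse(cs);u=e[0];print(nm,p,"washer",np.round([c0[0]+.045-u[1]*.0005,c0[1]+.045-u[0]*.0005],4),np.round(np.array(e[1])*.5,1))
    tiles.append(cv2.resize(P,(260,260)))
cv2.imwrite("pics/nuts.png",np.vstack([np.hstack(tiles[:3]),np.hstack(tiles[3:])]))
E
```

```text
tray 497.07012939453125 -213.8655548095703 (92.17359924316406, 257.05621337890625) 11.87702465057373
top (200, 204) washer [0.5004 0.1578] [61.8 62.8]
top (115, 203) washer [0.5034 0.4588] [55.3 63.7]
top (383, 199) washer [ 0.5045 -0.4933] [27.2 53.7]
side (248, 245) washer [0.4994 0.158 ] [59.1 60.6]
side (174, 346) washer [0.5029 0.4593] [54.3 61.1]
side (326, 132) washer [ 0.5042 -0.49  ] [24.9 60.5]
```

View pics/nuts.png

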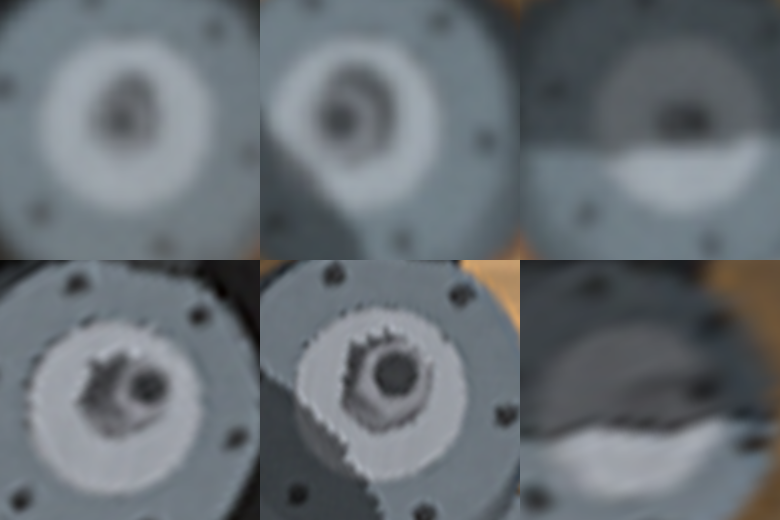

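```bash
python3 - <<'E'
from h import *
s=cv2.imread("pics/side1.png");t=cv2.imread("pics/top1.png")
out=[]
for c in((.4998,.158),(.503,.459),(.504,-.4915)):
  row=[cv2.resize(rect(n,s if n=="side" else t,c,z,.02,.0002),(260,260)) for n,z in(("side",.057),("side",.064),("top",.06))]
  row=[cv2.normalize(r,None,0,255,cv2.NORM_MINMAX) for r in row]
  for r in row:
    for k in range(0,260,33): cv2.line(r,(k,0),(k,5),(0,255,255),1)  # ~5mm ticks
  out.append(np.hstack(row))
cv2.imwrite("pics/nuts2.png",np.vstack(out[:2]))
E
```

```text
(no output)
```

View pics/nuts2.png

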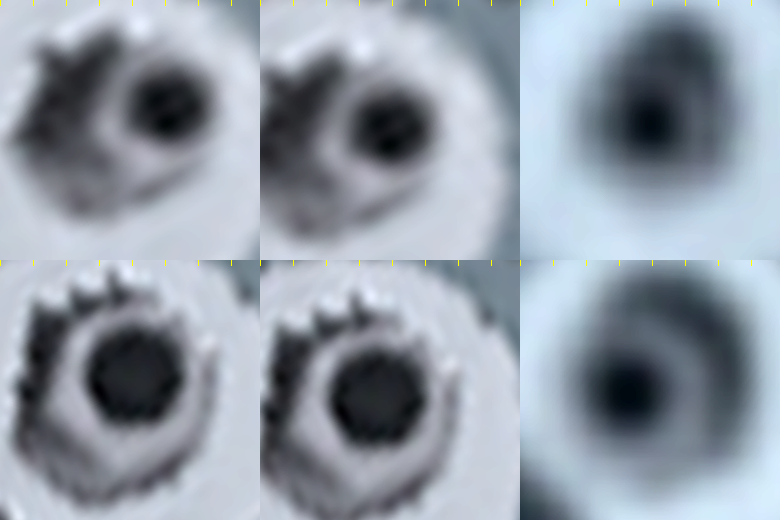

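The work nut is clearly smaller than the left spare's, so it's 16 or 21. Comparing it with the shaded right spare settles which.

```bash
python3 - <<'E'
from h import *
s=cv2.imread("pics/side1.png");t=cv2.imread("pics/top1.png")
out=[]
for c in((.4998,.158),(.504,-.4915)):
  row=[]
  for n,z in(("side",.064),("side",.05),("top",.06)):
    r=rect(n,s if n=="side" else t,c,z,.02,.0002).mean(2)
    lo,hi=np.percentile(r,(1,99)) if c[1]>0 else (r.min(),np.percentile(r,60))
    r=cv2.resize((np.clip((r-lo)/(hi-lo),0,1)*255).astype(np.uint8),(260,260));row.append(r)
  out.append(np.hstack(row))
cv2.imwrite("pics/nuts3.png",np.vstack(out))
E
```

```text
(no output)
```

View pics/nuts3.png

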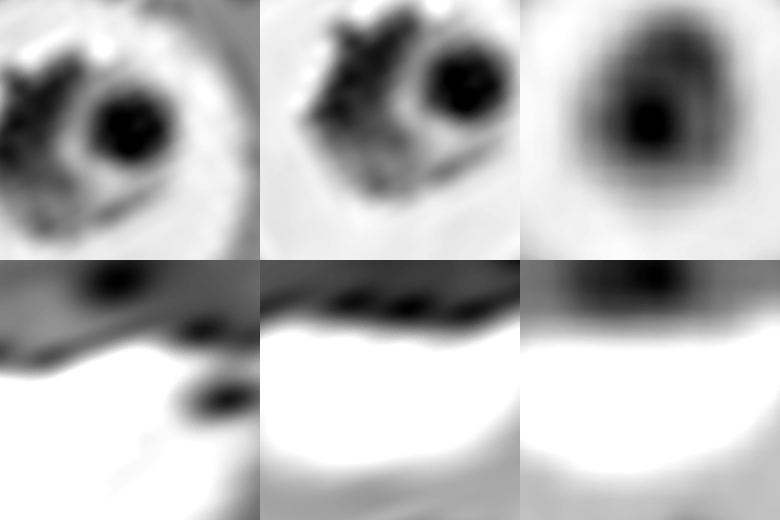

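The base edges of the work nut lie about 8.5–9 mm from its centre, which points to 16 mm. The 16 socket only goes over a 16 mm nut, so I'll try that one first, because a fit settles it. Next I'll locate the yellow-ring socket.

```bash
python3 - <<'E'
from h import *
s=cv2.imread("pics/side1.png");t=cv2.imread("pics/top1.png")
T=np.array([.497,-.2139]);a=np.radians(11.9)
out=[]
for k,nm in((-1,"16"),(0,"21")):
  c=T+k*.0855*np.array([-np.sin(a),np.cos(a)]);print(nm,"bay",c)
  row=[]
  for n,z in(("top",.074),("side",.074),("top",.038)):
    P=rect(n,s if n=="side" else t,c,z,.035,.00035)
    g=P.max(2);th=75 if z>.05 else 110
    b=(g<th).astype(np.uint8)*255
    if z<.05: b=((P.max(2).astype(int)-P.min(2))<45).astype(np.uint8)*255
    cs=max(cv2.findContours(b,0,2)[0],key=cv2.contourArea)
    r=cv2.minAreaRect(cs);u=r[0]
    print(nm,n,z,np.round([c[0]+.035-u[1]*.00035,c[1]+.035-u[0]*.00035],4),np.round(np.array(r[1])*.35,1),round(r[2],1))
    P=P.copy();cv2.drawContours(P,[cv2.boxPoints(r).astype(int)],0,(0,255,255),1)
    row.append(cv2.resize(P,(260,260)))
  out.append(np.hstack(row))
cv2.imwrite("pics/sock.png",np.vstack(out))
E
```

```text
16 bay [ 0.51463046 -0.29756252]
16 top 0.074 [ 0.5045 -0.2953] [19.7 19.3] 58.4
16 side 0.074 [ 0.4968 -0.2858] [34.3 46.6] 90.0
16 top 0.038 [ 0.5047 -0.297 ] [28.5 32.2] 45.0
21 bay [ 0.497  -0.2139]
21 top 0.074 [ 0.5004 -0.211 ] [20.2 24.7] 70.5
21 side 0.074 [ 0.4923 -0.201 ] [29.4 50. ] 70.1
21 top 0.038 [ 0.5004 -0.2115] [35.7 38.1] 71.6
```

View pics/sock.png

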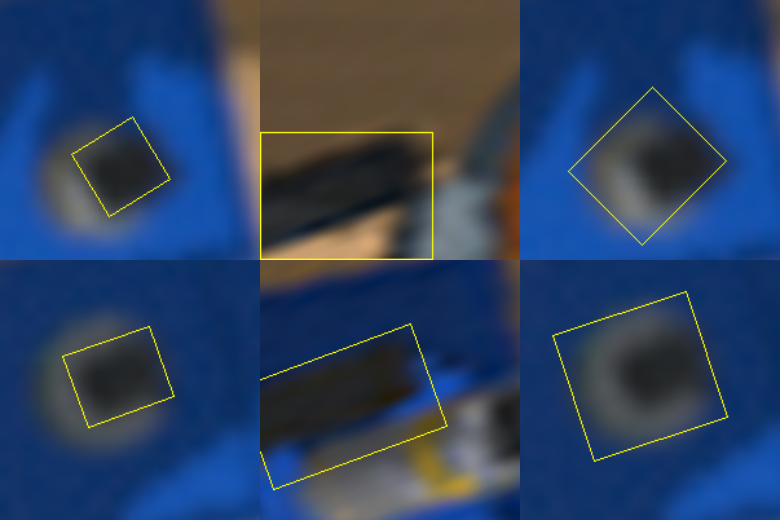

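```bash
cat > d.py <<'E'
import sys,numpy as np
from workcell import robot
from scipy.spatial.transform import Rotation as R
s=robot.read_state();r=R.from_euler("xyz",s["ee_rot"],degrees=True)
x,y,z,yaw=map(float,sys.argv[1:5])
e=r.inv()*R.from_euler("xyz",[180,0,yaw],degrees=True)
print("t",s["time_s"],"pos",np.round(s["tool_pos"],4),"rpy",np.round(s["ee_rot"],2),"F",np.round(s["wrist_force"],1),"M",np.round(s["ft_torque"],2))
print("shift now cm",np.round(r.inv().apply(np.array([x,y,z])-s["tool_pos"])*100,2),"turn",np.round(e.as_rotvec(degrees=True),2))
print("shift if turned first",np.round(R.from_euler("xyz",[180,0,yaw],degrees=True).inv().apply(np.array([x,y,z])-s["tool_pos"])*100,2))
E
python3 d.py .5045 -.297 .124 31
```

```text
t 0.5 pos [ 0.2042 -0.5907  0.2336] rpy [-180.      0.     19.07] F [-0.6 -0.2 -0.3] M [-0.04 -0.01  0.02]
shift now cm [ 37.98 -17.95  10.96] turn [ -0.     0.   -11.93]
shift if turned first [40.87 -9.71 10.96]
```

```bash
python3 -m crank '{"rows":[[[0,0,0,0,0,-6,1],[0,0,0,0,0,-5.9,1],[4.1,-0.97,0.5,0,0,0,1],[4.1,-0.97,0.5,0,0,0,1],[4.1,-0.97,0.5,0,0,0,1],[4.1,-0.97,0.5,0,0,0,1],[4.1,-0.97,0.5,0,0,0,1],[4.1,-0.97,0.5,0,0,0,1],[4.1,-0.97,0.5,0,0,0,1],[4.1,-0.97,0.5,0,0,0,1],[4.1,-0.97,0.5,0,0,0,1],[4,-0.97,0.5,0,0,0,1]]]}' 20; python3 d.py .5045 -.297 .124 31
```

```text
time_s: 1.7
tool_pos: [0.5062, -0.2958, 0.1837]
ee_rot: [180.0, -0.0, 31.0]
wrist_force: [-0.2, -0.5, 0.1]
opening: 0.088
finger_force: 0.0
t 1.7 pos [ 0.5062 -0.2958  0.1837] rpy [ 1.7997e+02 -1.0000e-02  3.0970e+01] F [-0.2 -0.5  0.1] M [-0.04  0.02 -0.01]
shift now cm [-0.21  0.02  5.97] turn [ 0.03 -0.01 -0.03]
shift if turned first [-0.21  0.02  5.97]
```

```bash
python3 -m crank '{"rows":[[[-0.2,0,3,0,0,0,1],[0,0,3,0,0,0,0.6],[0,0,3,0,0,0,0.6],[0,0,3,0,0,0,0.6],[0,0,1,0,0,0,0.5],[0,0,0,0,0,0,0],[0,0,0,0,0,0,0],[0,0,0,0,0,0,0],[0,0,0,0,0,0,0],[0,0,0,0,0,0,0],[0,0,0,0,0,0,0],[0,0,0,0,0,0,0]]]}' 30; python3 d.py .4998 .158 .19 18
```

```text
time_s: 2.9
tool_pos: [0.5037, -0.2985, 0.0546]
ee_rot: [179.9, -0.0, 31.0]
wrist_force: [0.2, 0.7, 6.4]
opening: 0.0178
finger_force: 30.0
t 2.9 pos [ 0.5037 -0.2985  0.0546] rpy [ 1.7992e+02 -4.0000e-02  3.0960e+01] F [0.2 0.7 6.4] M [0.02 0.24 0.03]
shift now cm [ 23.16 -39.33 -13.58] turn [ 0.07 -0.04 12.96]
shift if turned first [ 13.73 -43.54 -13.54]
```

```bash
python3 -m crank '{"rows":[[[0,0,-3,0,0,0,0],[0,0,-4,0,0,0,0],[0,0,-4,0,0,0,0],[0,0,-2.5,0,0,0,0],[0,0,0,0,0,6.5,0],[0,0,0,0,0,6.5,0],[1.37,-4.35,0,0,0,0,0],[1.37,-4.35,0,0,0,0,0],[1.37,-4.35,0,0,0,0,0],[1.37,-4.35,0,0,0,0,0],[1.37,-4.35,0,0,0,0,0],[1.37,-4.35,0,0,0,0,0]]]}' 50; python3 -m crank '{"rows":[[[1.37,-4.35,0,0,0,0,0],[1.37,-4.35,0,0,0,0,0],[1.37,-4.35,0,0,0,0,0],[1.37,-4.35,0,0,0,0,0],[0,0,0,0,0,0,0],[0,0,0,0,0,0,0]]]}' ; python3 d.py .4998 .158 .125 18
python3 - <<'E'
from h import *
for n in("top","side"): cv2.imwrite(f"pics/{n}2.png",robot.snapshot(n))
s=cv2.imread("pics/side2.png");t=cv2.imread("pics/top2.png")
R=lambda i,x,y,w,h:cv2.resize(i[y:y+h,x:x+w],(400,300),interpolation=cv2.INTER_CUBIC)
cv2.imwrite("pics/c2.png",np.hstack([R(s,190,120,160,120),R(t,150,160,120,90)]))
E
```

```text
time_s: 4.1
tool_pos: [0.5003, -0.0227, 0.1886]
ee_rot: [180.0, 0.0, 18.0]
wrist_force: [1.5, -0.2, -2.2]
opening: 0.0177
finger_force: 50.0
time_s: 4.7
tool_pos: [0.4988, 0.1589, 0.1883]
ee_rot: [-180.0, 0.0, 18.1]
wrist_force: [0.8, -0.3, -1.3]
opening: 0.0177
finger_force: 50.0
t 4.7 pos [0.4988 0.1589 0.1883] rpy [-1.800e+02  5.000e-02  1.814e+01] F [ 0.8 -0.3 -1.3] M [-0.03 -0.01 -0.02]
shift now cm [0.07 0.12 6.33] turn [-0.    0.05  0.14]
shift if turned first [0.07 0.12 6.33]
```

View pics/c2.png

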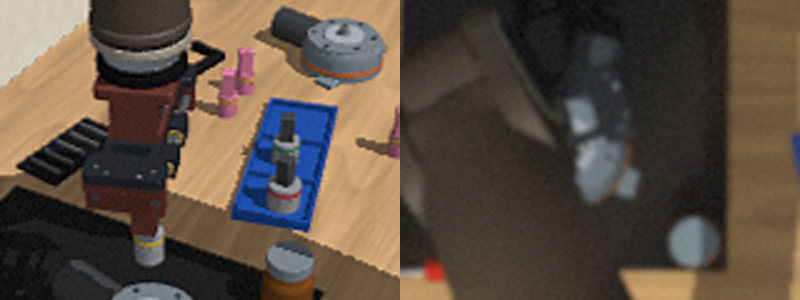

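Held upright: the yellow-ring socket sits under the fingers at crop (150,245), over the mat unit. Next I'll measure how far it sits off-centre in the hand along tool x from its silhouette in the side view.

```bash
python3 - <<'E'
from h import *
s=cv2.imread("pics/side2.png");p=robot.read_state()["tool_pos"]
for z in(.144,.150,.156,.162):
  e=proj("side",[p[0],p[1],z])[0];r=int(round(e[1]));c=int(round(e[0]))
  e2=proj("side",[p[0]+.00951,p[1]+.00309,z])[0]
  print(z,np.round(e,1),"px/cm",np.round(e2-e,1),s[r,c-10:c+11].mean(1).astype(int), (s[r,c-10:c+11,2].astype(int)-s[r,c-10:c+11,0]))
E
```

```text
0.144 [248.7 219.3] px/cm [-4.1 -0.5] [ 34  31  28  29  43  88  88  80  86 105  93 110 136 138 141 137  79  21
  11  16  13] [  2   2  -2  -1  -3  -6 -12  -7   3   5   8   6  -2 -14 -16 -13  -6  -1
   3   1   2]
0.15 [248.6 217.5] px/cm [-4.2 -0.5] [ 27  28  35  32  42  73  78  96  90 102 112 116 126 123 123 137  84  20
  11  13  16] [  5  -3   1  -4  -2  44  81 101  73  83  95  97 115 143 119  25  -6  -7
  -2   1  -1]
0.156 [248.6 215.6] px/cm [-4.2 -0.5] [ 31  29  32  22  42  72  81  85  86  88  84  86 118 134 140 131  83  19
  11   9  21] [ -1  -1   0  -4  39  78  33 -11 -19 -21 -21 -22 -29  34 115 109  45  -5
  -8  -5  11]
0.162 [248.5 213.6] px/cm [-4.2 -0.5] [ 13  10  18  19  15  62  77  79  81  69  64  67  55  45 122 143 139  96
  69  82  86] [  2   3  -2  -3  -3  39   5  -9  -6   0   3   7  11  25   2 -14  10  44
  47  42  47]
```

```bash
python3 -m crank '{"rows":[[[0.16,0.1,2.5,0,0,0,0],[0,0,2.5,0,0,0,0],[0,0,1.5,0,0,0,0],[0,0,0.3,0,0,0,0],[0,0,0.2,0,0,0,0],[0,0,0.2,0,0,0,0],[0,0,0.2,0,0,0,0],[0,0,0.1,0,0,0,0]]]}' 50; python3 d.py .4998 .158 .1005 18
```

```text
time_s: 5.6
tool_pos: [0.5017, 0.1575, 0.1142]
ee_rot: [180.0, -0.1, 18.0]
wrist_force: [-1.2, -1.4, 7.5]
opening: 0.0179
finger_force: 50.0
t 5.6 pos [0.5017 0.1575 0.1142] rpy [ 1.7999e+02 -7.0000e-02  1.7960e+01] F [-1.2 -1.4  7.5] M [-0.19  0.27 -0.04]
shift now cm [-0.16 -0.11  1.37] turn [ 0.01 -0.07 -0.04]
shift if turned first [-0.16 -0.11  1.37]
```

```bash
python3 -m crank '{"rows":[[[0,0,0,0,0,0,0],[0,0,0.1,0,0,0,0],[0,0,0.1,0,0,0,0],[0,0,0,0,0,0,0]]]}'; python3 d.py .4998 .158 .1005 18
```

```text
time_s: 6.0
tool_pos: [0.5019, 0.1576, 0.1137]
ee_rot: [180.0, -0.1, 18.0]
wrist_force: [-5.2, -1.9, 18.7]
opening: 0.018
finger_force: 50.0
t 6.0 pos [0.5019 0.1576 0.1137] rpy [ 1.7995e+02 -1.1000e-01  1.7960e+01] F [-5.2 -1.9 18.7] M [-0.73  1.27  0.01]
shift now cm [-0.19 -0.1   1.32] turn [ 0.05 -0.11 -0.04]
shift if turned first [-0.19 -0.1   1.32]
```

```bash
python3 -m crank '{"rows":[[[0,0,-0.2,0,0,0,0],[-0.07,-0.1,0,0,0,0,0],[0,0,0.1,0,0,0,0],[0,0,0.05,0,0,0,0],[0,0,0,0,0,0,0]]]}'; python3 -m crank '{"rows":[[[0,0,0.05,0,0,-5,0],[0,0,0.0,0,0,-5,0],[0,0,0.05,0,0,-5,0],[0,0,0,0,0,0,0]]]}';python3 -m crank '{"rows":[[[0,0,0,0,0,-5,0],[0,0,0.0,0,0,-5,0],[0,0,0,0,0,-5,0],[0,0,0,0,0,0,0]]]}'; python3 d.py .4998 .158 .1005 48
```

```text
time_s: 6.5
tool_pos: [0.5013, 0.1582, 0.1138]
ee_rot: [179.9, -0.1, 18.0]
wrist_force: [-1.5, -2.8, 17.4]
opening: 0.0178
finger_force: 50.0
time_s: 6.9
tool_pos: [0.5019, 0.1592, 0.1136]
ee_rot: [179.9, -0.2, 33.1]
wrist_force: [-3.6, -0.8, 22.7]
opening: 0.0178
finger_force: 50.0
time_s: 7.3
tool_pos: [0.5023, 0.1597, 0.1138]
ee_rot: [179.9, -0.3, 48.2]
wrist_force: [-2.1, -0.8, 22.5]
opening: 0.0178
finger_force: 50.0
t 7.3 pos [0.5023 0.1597 0.1138] rpy [179.85  -0.28  48.16] F [-2.1 -0.8 22.5] M [-0.26  0.52 -0.03]
shift now cm [-0.3  -0.08  1.33] turn [ 0.15 -0.28  0.16]
shift if turned first [-0.3  -0.07  1.33]
```

```bash
python3 -m crank '{"rows":[[[0,0,-0.25,0,0,0,0],[-0.17,-0.07,0,0,0,0,0],[0,0,0.1,0,0,0,0],[0,0,0.1,0,0,0,0],[0,0,0,0,0,0,0]]]}'; python3 -m crank '{"rows":[[[-0.1,0,0,0,0,0,0],[-0.1,0,0,0,0,0,0],[0,0,0,0,0,0,0]]]}';python3 -m crank '{"rows":[[[0.1,0.1,0,0,0,4,0],[0.1,0.1,0,0,0,4,0],[0,0,0,0,0,4,0]]]}';python3 -m crank '{"rows":[[[0,-0.1,0,0,0,4,0],[0,-0.1,0,0,0,4,0],[0,-0.1,0,0,0,4,0],[0,-0.1,0,0,0,4,0],[0,0,0,0,0,0,0]]]}'; python3 d.py .4998 .158 .1005 18
```

```text
time_s: 7.8
tool_pos: [0.4998, 0.1584, 0.1137]
ee_rot: [179.9, -0.2, 48.0]
wrist_force: [-3.0, -1.0, 22.4]
opening: 0.018
finger_force: 50.0
time_s: 8.1
tool_pos: [0.4995, 0.158, 0.1139]
ee_rot: [179.9, -0.4, 48.0]
wrist_force: [0.8, 2.1, 18.8]
opening: 0.0175
finger_force: 50.0
time_s: 8.4
tool_pos: [0.5011, 0.158, 0.1135]
ee_rot: [-180.0, -0.2, 35.9]
wrist_force: [-2.2, 1.4, 18.2]
opening: 0.0177
finger_force: 50.0
time_s: 8.9
tool_pos: [0.5004, 0.1593, 0.1139]
ee_rot: [179.9, -0.3, 19.8]
wrist_force: [1.3, -4.1, 21.3]
opening: 0.0178
finger_force: 50.0
t 8.9 pos [0.5004 0.1593 0.1139] rpy [179.9   -0.28  19.8 ] F [ 1.3 -4.1 21.3] M [-1.1  -0.17  0.01]
shift now cm [-0.11  0.1   1.34] turn [ 0.1  -0.28  1.8 ]
shift if turned first [-0.1   0.11  1.34]
```

The 16 socket stays seated on the nut's top through turns and shifts, so it's too small. It goes back in its bay, and I'll try the 21.

```bash
python3 -m crank '{"rows":[[[0,0,-4,0,0,0,0],[0,0,-3.7,0,0,0,0]]]}'; python3 d.py .5037 -.2985 .056 19.8
```

```text
time_s: 9.1
tool_pos: [0.4966, 0.159, 0.1883]
ee_rot: [-180.0, 0.2, 20.0]
wrist_force: [1.2, 0.2, -1.4]
opening: 0.018
finger_force: 50.0
t 9.1 pos [0.4966 0.159  0.1883] rpy [-179.98    0.22   19.98] F [ 1.2  0.2 -1.4] M [ 0.02 -0.06  0.02]
shift now cm [-14.92  43.24  13.27] turn [-0.02  0.22  0.18]
shift if turned first [-14.83  43.29  13.23]
```

```bash
python3 -m crank '{"rows":[[[-1.49,4.33,0,0,0,0,0],[-1.49,4.33,0,0,0,0,0],[-1.49,4.33,0,0,0,0,0],[-1.49,4.33,0,0,0,0,0],[-1.49,4.33,0,0,0,0,0],[-1.49,4.33,0,0,0,0,0],[-1.49,4.33,0,0,0,0,0],[-1.49,4.33,0,0,0,0,0],[-1.49,4.33,0,0,0,0,0],[-1.49,4.33,0,0,0,0,0],[0,0,4,0,0,0,0],[0,0,4,0,0,0,0]]]}'; python3 -m crank '{"rows":[[[0,0,4,0,0,0,0],[0,0,0.7,0,0,0,0],[0,0,0.2,0,0,0,0],[0,0,0.1,0,0,0,0],[0,0,0.1,0,0,0,0],[0,0,0,0,0,0,0]]]}'; python3 d.py .5037 -.2985 .0545 19.8
```

```text
time_s: 10.3
tool_pos: [0.5052, -0.3005, 0.1074]
ee_rot: [179.9, -0.0, 19.8]
wrist_force: [0.8, 0.2, 0.1]
opening: 0.0179
finger_force: 50.0
time_s: 10.9
tool_pos: [0.5067, -0.2988, 0.0592]
ee_rot: [179.9, -0.1, 20.0]
wrist_force: [0.0, 0.3, -1.2]
opening: 0.0179
finger_force: 50.0
t 10.9 pos [ 0.5067 -0.2988  0.0592] rpy [ 1.7989e+02 -9.0000e-02  1.9970e+01] F [ 0.   0.3 -1.2] M [0.01 0.01 0.02]
shift now cm [-0.28 -0.14  0.47] turn [ 0.11 -0.09  0.17]
shift if turned first [-0.28 -0.13  0.47]
```

```bash
python3 -m crank '{"rows":[[[-0.15,0,0.2,0,0,0,0],[0,0,0.2,0,0,0,0],[0,0,0.1,0,0,0,0],[0,0,0,0,0,0,0]]]}'; python3 d.py .5037 -.2985 .0545 19.8
```

```text
time_s: 11.3
tool_pos: [0.5047, -0.2993, 0.0545]
ee_rot: [179.9, -0.0, 20.0]
wrist_force: [-5.3, 2.2, 14.3]
opening: 0.0177
finger_force: 50.0
t 11.3 pos [ 0.5047 -0.2993  0.0545] rpy [ 1.7994e+02 -2.0000e-02  1.9950e+01] F [-5.3  2.2 14.3] M [0.58 1.14 0.05]
shift now cm [-0.07 -0.11  0.  ] turn [ 0.06 -0.02  0.15]
shift if turned first [-0.07 -0.11  0.  ]
```

```bash
python3 -m crank '{"rows":[[[0,0,-0.1,0,0,0,0.2],[0,0,0,0,0,0,0.5],[0,0,0,0,0,0,0.5],[0,0,0,0,0,0,0.5],[0,0,-3,0,0,0,0.6],[0,0,-4,0,0,0,0.6],[0,0,-2,0,0,0,0.6],[0,0,0,0,0,0,0.6]]]}' 30; python3 d.py .5003 -.213 .0545 18.5
```

```text
time_s: 12.1
tool_pos: [0.5062, -0.2998, 0.1468]
ee_rot: [179.8, -0.2, 20.0]
wrist_force: [-0.6, -0.3, 0.2]
opening: 0.0526
finger_force: 0.0
t 12.1 pos [ 0.5062 -0.2998  0.1468] rpy [179.76  -0.21  19.96] F [-0.6 -0.3  0.2] M [ 0.01 -0.08 -0.04]
shift now cm [ 2.37 -8.4   9.2 ] turn [ 0.23 -0.22  1.46]
shift if turned first [ 2.19 -8.42  9.23]
```

```bash
python3 -m crank '{"rows":[[[0.7,-2.8,0,0,0,1.4,0.6],[0.7,-2.8,0,0,0,0,0.6],[0.8,-2.8,0,0,0,0,0.6],[0,0,2,0,0,0,0.6],[0,0,2,0,0,0,0.6],[0,0,2,0,0,0,0.6],[0,0,0,0,0,0,0.6]]]}' 30; python3 d.py .5003 -.213 .0545 18.5; python3 - <<'E'
from h import *
t=robot.snapshot("side");cv2.imwrite("pics/side3.png",t)
cv2.imwrite("pics/c3.png",cv2.resize(t[100:220,240:400],(800,600),interpolation=cv2.INTER_CUBIC))
E
```

```text
time_s: 12.8
tool_pos: [0.4955, -0.2114, 0.0803]
ee_rot: [-179.8, 0.3, 18.6]
wrist_force: [-0.7, -0.0, -0.5]
opening: 0.0528
finger_force: 0.0
t 12.8 pos [ 0.4955 -0.2114  0.0803] rpy [-179.77    0.27   18.59] F [-0.7 -0.  -0.5] M [0.   0.04 0.02]
shift now cm [0.41 0.32 2.57] turn [-0.23  0.27  0.09]
shift if turned first [0.4  0.31 2.58]
```

View pics/c3.png

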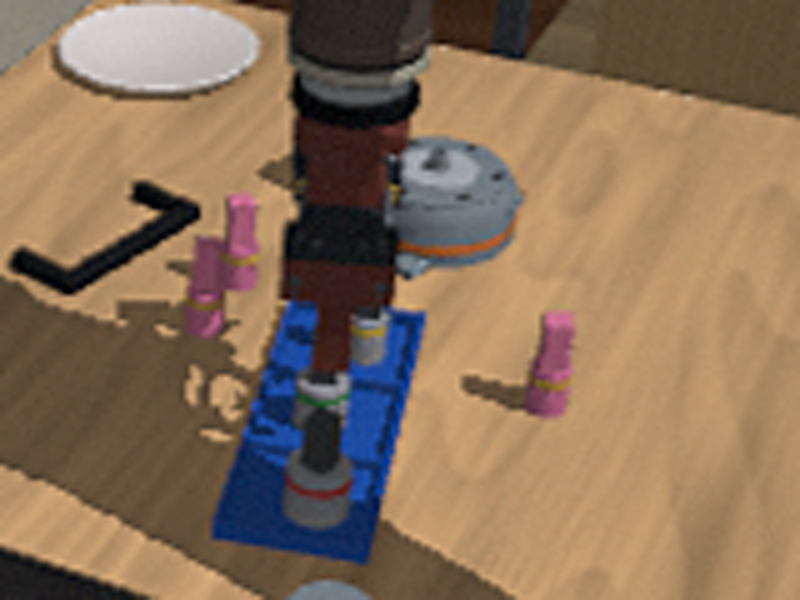

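The yellow socket stands upright back in its bay (crop 368,335). The gripper is above the green one (crop 322,385). I'll let it settle and then correct.

```bash
python3 -m crank '{"rows":[[[0.3,0.15,0,0,0,0,0.6],[0,0,0,0,0,0,0.6],[0,0,0,0,0,0,0.6],[0,0,0,0,0,0,0.6]]]}' 30; python3 d.py .5003 -.213 .0545 18.5
```

```text
time_s: 13.25
tool_pos: [0.5015, -0.213, 0.0842]
ee_rot: [180.0, -0.0, 18.6]
wrist_force: [-0.3, -0.3, -0.6]
opening: 0.0528
finger_force: 0.0
t 13.25 pos [ 0.5015 -0.213   0.0842] rpy [ 1.7996e+02 -4.0000e-02  1.8560e+01] F [-0.3 -0.3 -0.6] M [-0.   -0.04 -0.03]
shift now cm [-0.12 -0.04  2.97] turn [ 0.04 -0.04  0.06]
shift if turned first [-0.11 -0.04  2.97]
```

```bash
python3 -m crank '{"rows":[[[-0.12,0,1,0,0,0,0.6],[0,0,1,0,0,0,0.6],[0,0,0.95,0,0,0,0.5],[0,0,0,0,0,0,0],[0,0,0,0,0,0,0],[0,0,0,0,0,0,0],[0,0,0,0,0,0,0],[0,0,0,0,0,0,0],[0,0,0,0,0,0,0]]]}' 40; python3 d.py .4998 .158 .19 18
```

```text
time_s: 14.15
tool_pos: [0.5004, -0.2134, 0.0545]
ee_rot: [180.0, -0.0, 18.6]
wrist_force: [0.8, -0.3, -0.1]
opening: 0.0181
finger_force: 40.0
t 14.15 pos [ 0.5004 -0.2134  0.0545] rpy [ 1.7997e+02 -3.0000e-02  1.8560e+01] F [ 0.8 -0.3 -0.1] M [-0.14 -0.09  0.03]
shift now cm [ 11.78 -35.22 -13.57] turn [ 0.03 -0.03  0.56]
shift if turned first [ 11.42 -35.34 -13.55]
```

```bash
python3 -m crank '{"rows":[[[0,0,-3,0,0,0,0],[0,0,-4,0,0,0,0],[0,0,-4,0,0,0,0],[1.3,-3.9,-2.5,0,0,0.5,0],[1.3,-3.9,0,0,0,0,0],[1.3,-3.9,0,0,0,0,0],[1.3,-3.9,0,0,0,0,0],[1.3,-3.9,0,0,0,0,0],[1.3,-3.9,0,0,0,0,0],[1.3,-3.9,0,0,0,0,0],[1.3,-3.9,0,0,0,0,0],[1.2,-3.9,0,0,0,0,0]]]}' 50;python3 -m crank '{"rows":[[[0,0,2.5,0,0,0,0],[0,0,2.5,0,0,0,0],[0,0,1,0,0,0,0],[0,0,0,0,0,0,0],[0,0,0,0,0,0,0],[0,0,0,0,0,0,0],[0,0,0,0,0,0,0]]]}'; python3 - <<'E'
from h import *
s=robot.snapshot("side");cv2.imwrite("pics/side4.png",s);p=robot.read_state()["tool_pos"]
for z in(p[2]-.0475,p[2]-.043,p[2]-.034,p[2]-.028):
  e=proj("side",[p[0],p[1],z])[0];r=int(round(e[1]));c=int(round(e[0]))
  print(round(z,3),np.round(e,1),c-10,s[r,c-10:c+11].mean(1).astype(int))
E
python3 d.py .4998 .158 .1005 18
```

```text
time_s: 15.35
tool_pos: [0.5006, 0.158, 0.1891]
ee_rot: [180.0, 0.0, 18.1]
wrist_force: [0.4, -0.3, -2.5]
opening: 0.0176
finger_force: 50.0
time_s: 16.05
tool_pos: [0.5018, 0.1564, 0.1302]
ee_rot: [180.0, -0.1, 18.0]
wrist_force: [0.2, -0.2, -2.1]
opening: 0.0177
finger_force: 50.0
0.083 [248.5 237.4] 238 [ 73 125 138 102  75  76  82  90  97  83 101 115 122 149 124 122 125 119
 125 129 131]
0.087 [248.4 236.1] 238 [ 94 129 141 105  76  79  74  60  48  47  56  54  81  85 110 133 136 118
 122 129 132]
0.096 [248.3 233.5] 238 [ 47  25  57  65  55  63  88 106 110 106 122 117 134 141 116  85  82 109
 124 110  66]
0.102 [248.3 231.7] 238 [ 27  30  24  51  76  86  80  80  77  77  74  63  52  98 159 162 132  66
  23  28  28]
t 16.1 pos [0.5017 0.1565 0.13  ] rpy [ 1.7999e+02 -9.0000e-02  1.8040e+01] F [-0.   0.9 -0.9] M [-0.    0.03  0.02]
shift now cm [-0.13 -0.2   2.95] turn [ 0.01 -0.09  0.04]
shift if turned first [-0.13 -0.2   2.95]
```

```bash
python3 -m crank '{"rows":[[[-0.23,-0.2,0.7,0,0,0,0],[0,0,0.5,0,0,0,0],[0,0,0,0,0,0,0],[0,0,0,0,0,0,0],[0,0,0,0,0,0,0]]]}' 50;python3 d.py .4988 .1577 .1005 18; python3 -m crank '{"rows":[[[0,0,0.2,0,0,0,0],[0,0,0.2,0,0,0,0],[0,0,0.1,0,0,0,0],[0,0,0,0,0,0,0],[0,0,0,0,0,0,0],[0,0,0,0,0,0,0]]]}';python3 d.py .4988 .1577 .1005 18
```

```text
time_s: 16.6
tool_pos: [0.4984, 0.1577, 0.1171]
ee_rot: [-180.0, -0.0, 18.1]
wrist_force: [0.4, 0.6, -1.3]
opening: 0.0175
finger_force: 50.0
t 16.6 pos [0.4984 0.1577 0.1171] rpy [-180.     -0.     18.07] F [ 0.4  0.6 -1.3] M [0.01 0.01 0.04]
shift now cm [0.04 0.01 1.66] turn [-0.   -0.    0.07]
shift if turned first [0.04 0.01 1.66]
time_s: 17.2
tool_pos: [0.4988, 0.1576, 0.1123]
ee_rot: [180.0, -0.0, 18.1]
wrist_force: [2.6, -0.1, 0.5]
opening: 0.0176
finger_force: 50.0
t 17.2 pos [0.4988 0.1576 0.1123] rpy [ 1.7999e+02 -5.0000e-02  1.8060e+01] F [ 2.6 -0.1  0.5] M [-0.18 -0.55 -0.05]
shift now cm [ 0.01 -0.01  1.18] turn [ 0.01 -0.05  0.06]
shift if turned first [ 0.01 -0.01  1.18]
```

```bash
python3 -m crank '{"rows":[[[0.05,0,0.1,0,0,0,0],[0,0,0.1,0,0,0,0],[0,0,0.1,0,0,0,0],[0,0,0,0,0,0,0],[0,0,0,0,0,0,0]]]}' 50;python3 d.py .4988 .1577 .1005 18
```

```text
time_s: 17.7
tool_pos: [0.4997, 0.1574, 0.1095]
ee_rot: [180.0, -0.1, 18.0]
wrist_force: [3.9, -3.3, 4.0]
opening: 0.0175
finger_force: 50.0
t 17.7 pos [0.4997 0.1574 0.1095] rpy [ 1.7996e+02 -8.0000e-02  1.8050e+01] F [ 3.9 -3.3  4. ] M [-0.9  -1.04  0.05]
shift now cm [-0.07 -0.05  0.9 ] turn [ 0.04 -0.08  0.05]
shift if turned first [-0.07 -0.05  0.9 ]
```

```bash
python3 -m crank '{"rows":[[[0.06,0.1,0.1,0,0,0,0],[0,0,0.1,0,0,0,0],[0,0,0.1,0,0,0,0],[0,0,0,0,0,0,0],[0,0,0,0,0,0,0]]]}' 50;python3 d.py .4988 .1577 .1005 18
```

```text
time_s: 18.2
tool_pos: [0.5, 0.1573, 0.1073]
ee_rot: [180.0, -0.1, 18.1]
wrist_force: [-1.9, -3.6, 14.7]
opening: 0.0177
finger_force: 50.0
t 18.2 pos [0.5    0.1573 0.1073] rpy [ 1.7999e+02 -6.0000e-02  1.8070e+01] F [-1.9 -3.6 14.7] M [-0.72  0.16  0.03]
shift now cm [-0.1  -0.07  0.68] turn [ 0.01 -0.06  0.07]
shift if turned first [-0.1  -0.07  0.68]
```

```bash
python3 -m crank '{"rows":[[[-0.04,0.08,0,0,0,4,0],[0,0,0.1,0,0,0,0],[0,0,0,0,0,-4,0],[0,0,0.05,0,0,-4,0],[0,0,0,0,0,4,0],[0,0,0,0,0,0,0]]]}' 50;python3 d.py .4988 .1577 .1005 18
```

```text
time_s: 18.8
tool_pos: [0.4999, 0.1572, 0.1057]
ee_rot: [-180.0, -0.1, 18.0]
wrist_force: [-0.6, -0.2, 12.8]
opening: 0.0178
finger_force: 50.0
t 18.8 pos [0.4999 0.1572 0.1057] rpy [-1.7996e+02 -9.0000e-02  1.7990e+01] F [-0.6 -0.2 12.8] M [-0.22 -0.02  0.18]
shift now cm [-0.09 -0.08  0.52] turn [-0.04 -0.09 -0.01]
shift if turned first [-0.09 -0.08  0.52]
```

Lateral force is nearly gone, so I'll press further down.

```bash
python3 -m crank '{"rows":[[[0,0,0.15,0,0,0,0],[0,0,0.15,0,0,-4,0],[0,0,0.1,0,0,0,0],[0,0,0,0,0,4,0],[0,0,0,0,0,0,0]]]}' 50;python3 d.py .4988 .1577 .1005 18; python3 -m crank '{"rows":[[[0,0,0.1,0,0,0,0],[0,0,0.1,0,0,0,0],[0,0,0,0,0,0,0],[0,0,0,0,0,0,0]]]}' 50;python3 d.py .4988 .1577 .1005 18
```

```text
time_s: 19.3
tool_pos: [0.5001, 0.1572, 0.1028]
ee_rot: [-180.0, -0.1, 18.0]
wrist_force: [-3.8, -3.2, 24.0]
opening: 0.018
finger_force: 50.0
t 19.3 pos [0.5001 0.1572 0.1028] rpy [-1.7999e+02 -1.3000e-01  1.7990e+01] F [-3.8 -3.2 24. ] M [-0.61  0.86  0.16]
shift now cm [-0.11 -0.08  0.23] turn [-0.01 -0.13 -0.01]
shift if turned first [-0.11 -0.08  0.23]
time_s: 19.7
tool_pos: [0.5001, 0.1573, 0.1012]
ee_rot: [-180.0, -0.1, 18.1]
wrist_force: [-5.1, -2.4, 28.3]
opening: 0.0184
finger_force: 50.0
t 19.7 pos [0.5001 0.1573 0.1012] rpy [-1.800e+02 -1.400e-01  1.811e+01] F [-5.1 -2.4 28.3] M [-0.75  1.24  0.17]
shift now cm [-0.11 -0.08  0.07] turn [-0.   -0.14  0.11]
shift if turned first [-0.11 -0.08  0.07]
```

```bash
python3 -m crank '{"rows":[[[-0.1,0,0.05,0,0,0,0],[0,0,0.0,0,0,0,0],[0,0,0,0,0,0,0]]]}' 50;python3 d.py .4988 .1577 .1005 18; for k in 1; do python3 -m crank '{"rows":[[[0,0,0,0,0,6,0],[0,0,0,0,0,6,0],[0,0,0,0,0,0,0],[0,0,0,0,0,0,0]]]}';python3 d.py .4988 .1577 .1005 18;python3 -m crank '{"rows":[[[0,0,0,0,0,-6,0],[0,0,0,0,0,-6,0],[0,0,0,0,0,-6,0],[0,0,0,0,0,-6,0],[0,0,0,0,0,0,0]]]}';python3 d.py .4988 .1577 .1005 18;done
```

```text
time_s: 20.0
tool_pos: [0.5, 0.1572, 0.1012]
ee_rot: [-180.0, -0.2, 18.1]
wrist_force: [-3.7, -1.9, 30.2]
opening: 0.0175
finger_force: 50.0
t 20.0 pos [0.5    0.1572 0.1012] rpy [-179.99   -0.25   18.11] F [-3.7 -1.9 30.2] M [-0.7   0.98  0.16]
shift now cm [-0.1  -0.08  0.07] turn [-0.01 -0.25  0.11]
shift if turned first [-0.1  -0.08  0.07]
time_s: 20.4
tool_pos: [0.4999, 0.1573, 0.1012]
ee_rot: [-179.9, -0.2, 6.1]
wrist_force: [-4.4, -2.8, 31.2]
opening: 0.0177
finger_force: 50.0
t 20.4 pos [0.4999 0.1573 0.1012] rpy [-179.93   -0.24    6.09] F [-4.4 -2.8 31.2] M [-0.62  0.92  0.05]
shift now cm [-0.11 -0.05  0.07] turn [ -0.04  -0.24 -11.91]
shift if turned first [-0.1  -0.07  0.07]
time_s: 20.9
tool_pos: [0.4999, 0.1575, 0.1003]
ee_rot: [-180.0, -0.2, 30.3]
wrist_force: [-0.4, 0.2, 20.0]
opening: 0.0179
finger_force: 50.0
t 20.9 pos [0.4999 0.1575 0.1003] rpy [-179.99   -0.24   30.3 ] F [-0.4  0.2 20. ] M [-0.21  0.26  0.08]
shift now cm [-0.09 -0.07 -0.02] turn [-0.03 -0.24 12.3 ]
shift if turned first [-0.1  -0.05 -0.02]
```

```bash
python3 -m crank '{"rows":[[[0,0,-0.15,0,0,0,0],[0,0,0,0,0,-6,0],[0,0,0,0,0,-6,0],[0,0,0,0,0,0,0]]]}' 50;python3 d.py .4988 .1577 .1005 18; python3 -m crank '{"rows":[[[0,0,0,0,0,-6,0],[0,0,0,0,0,-6,0]]]}';python3 d.py .4988 .1577 .1005 18; python3 -m crank '{"rows":[[[0,0,0,0,0,6,0],[0,0,0,0,0,6,0]]]}';python3 d.py .4988 .1577 .1005 18; python3 -m crank '{"rows":[[[0,0,0,0,0,6,0],[0,0,0,0,0,6,0],[0,0,0,0,0,6,0]]]}';python3 d.py .4988 .1577 .1005 18
```

```text
time_s: 21.3
tool_pos: [0.4999, 0.1567, 0.1004]
ee_rot: [180.0, -0.2, 42.3]
wrist_force: [4.3, 0.1, 5.8]
opening: 0.018
finger_force: 50.0
t 21.3 pos [0.4999 0.1567 0.1004] rpy [179.97  -0.18  42.25] F [4.3 0.1 5.8] M [-0.04 -1.04 -0.06]
shift now cm [-0.02 -0.15 -0.01] turn [-1.000e-02 -1.900e-01  2.425e+01]
shift if turned first [-0.08 -0.13 -0.01]
time_s: 21.5
tool_pos: [0.5, 0.1567, 0.1004]
ee_rot: [179.9, -0.2, 54.3]
wrist_force: [4.7, -0.1, 5.4]
opening: 0.018
finger_force: 50.0
t 21.5 pos [0.5    0.1567 0.1004] rpy [ 1.7992e+02 -1.7000e-01  5.4260e+01] F [ 4.7 -0.1  5.4] M [-0.13 -1.3  -0.34]
shift now cm [ 0.01 -0.16 -0.01] turn [ 2.000e-02 -1.900e-01  3.626e+01]
shift if turned first [-0.08 -0.13 -0.01]
time_s: 21.7
tool_pos: [0.4994, 0.1567, 0.1004]
ee_rot: [-180.0, -0.1, 41.9]
wrist_force: [2.2, -1.4, 9.0]
opening: 0.0175
finger_force: 50.0
t 21.7 pos [0.4994 0.1567 0.1004] rpy [-1.800e+02 -1.300e-01  4.185e+01] F [ 2.2 -1.4  9. ] M [-0.18 -0.37  0.01]
shift now cm [ 0.02 -0.11 -0.01] turn [-0.03 -0.13 23.85]
shift if turned first [-0.03 -0.11 -0.01]
time_s: 22.0
tool_pos: [0.4997, 0.157, 0.1004]
ee_rot: [-180.0, -0.2, 23.9]
wrist_force: [4.9, 0.7, 6.0]
opening: 0.0179
finger_force: 50.0
t 22.0 pos [0.4997 0.157  0.1004] rpy [-179.97   -0.18   23.88] F [4.9 0.7 6. ] M [ 0.06 -0.99  0.34]
shift now cm [-0.06 -0.1  -0.01] turn [-0.04 -0.18  5.88]
shift if turned first [-0.07 -0.09 -0.01]
```

The torque plateaus at ±0.34 N m after only a few degrees of play, and the socket seats at its expected depth, so the 21 is right. I'll relax the side load, press lightly and check.

```bash
python3 -m crank '{"rows":[[[0.06,0.03,0.05,0,0,-6,0],[0,0,0.03,0,0,-2,0],[0,0,0,0,0,0,0],[0,0,0,0,0,0,0],[0,0,0,0,0,0,0]]]}' 50;python3 d.py .4988 .1577 .1005 18; python3 - <<'E'
from h import *
s=robot.snapshot("side");t=robot.snapshot("top")
R=lambda i,x,y,w,h:cv2.resize(i[y:y+h,x:x+w],(400,600),interpolation=cv2.INTER_CUBIC)
cv2.imwrite("pics/c5.png",np.hstack([R(s,190,140,100,150),R(s,260,110,80,120)]))
E
```

```text
time_s: 22.5
tool_pos: [0.5001, 0.1571, 0.1003]
ee_rot: [-180.0, -0.2, 32.1]
wrist_force: [-0.4, -0.6, 16.7]
opening: 0.0177
finger_force: 50.0
t 22.5 pos [0.5001 0.1571 0.1003] rpy [-1.80e+02 -1.60e-01  3.21e+01] F [-0.4 -0.6 16.7] M [-0.16  0.09  0.07]
shift now cm [-0.08 -0.12 -0.02] turn [-0.02 -0.16 14.1 ]
shift if turned first [-0.1  -0.1  -0.02]
```

View pics/c5.png

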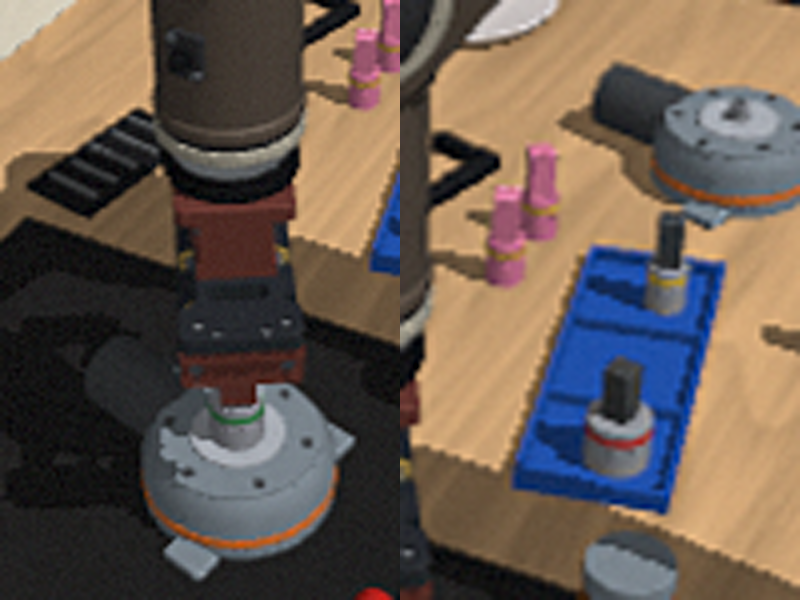

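The green-ring socket sits flat on the washer at crop (238,430), upright and still gripped. The yellow one stands in its bay at (668,275), and the red is untouched.

```bash
python3 -c "
from workcell import robot
print(robot.hand_in())"
```

```text
the job is handed in; nothing more can be done
None
```

I handed the job in at 22.6 s with socket_21 (green ring) held upright and fully down on the nut; it turned the nut at about 0.34 N m, socket_16 would not go over it and is back upright in its tray bay, and I left everything else alone.

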